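Take the ring pastry off its spindle with the tongs and hold it over the bowl

ROBOT

A 6-joint arm with a two-finger parallel gripper is mounted at the origin on a cart in front of the work surface, level with it; the furniture and walls round the work are solid. World frame = base frame: x ahead of the robot, y to its left, z up, the work surface at z = 0. Lengths are in m, angles in degrees, forces in N, time in s.
With the tool pointing down it reaches from about 0.3 to 0.775 m from the base axis. Payload 14.6 kg.
Tool frame: the origin (TCP) lies midway between the tips of the shut fingers; the grasp point (between the pads) lies bot.tcp_to_grasp behind it (bot.tcp_to_grasp is the distance from the TCP to the grasp point, in m); z points along the fingers, y is the line along which they close (so a half turn about z gives the same grasp; the last joint's range is limited). The gripper opens to 85 mm and grips with 20 to 120 N. Pads are 22 mm wide; open, the fingers measure 114 mm over their backs; the gripper's body (76 mm by 85 mm) begins 54 mm behind the grasp point. The pads swing forward as they close: fully open they stand 13 mm farther back than shut.
Start: joints at [-75.206, 17.183, 87.147, -0, 75.671, -3.816], TCP at [0.176, -0.521, 0.231] pointing down, gripper open.
Joint ranges: [-173.82, 173.82], [-45.26, 126.66], [13.44, 144.39], [-59.66, 239.66], [0, 175.72], [-146.38, 146.38]. Speed limits (degrees/s): [127.2, 127.2, 147.25, 180, 180, 180].

INTERFACE

Orientations are given as a 3x3 rotation matrix whose columns are the frame's x, y, z axes.
In Python, from rig import readout, vision, job, bot gives the robot as it stands.
- The arm moves only by the shell command python3 -m jog 'ROWS' [FORCE]. ROWS is JSON, a list of rows, each a list of 7 numbers: the shift along the tool's x, y, z each as a share of 0.4 m, from -1 to 1, then the turn, a rotation vector about the tool's x, y, z each as a share of pi rad, from -1 to 1, then the opening, from 0 (shut) to 1 (fully open). A call has 1 to 20 rows; each row is the pose to reach, as a shift and turn from the pose commanded when the call began, along the tool's axes at that moment, turning the shorter way round; what a row does not reach only later rows make up. A row lasts 1/10 s, in which the tool goes at most 50 mm and 8.59 degrees, less where a joint would pass 70% of its speed; a pose out of reach is approached as far as the arm can. A call with a number of a shift or a turn outside -1 to 1 is refused whole. A call with a gripper value outside its range is refused whole. The fingers move at their own pace and stop on an object; FORCE is the grip in N (left out, the last holds). Time passes only in rows, so rows that repeat a pose let the fingers close. It gives the time, the measured TCP pose, the force, the opening and the grip force at its end, in the units of the state.
- readout.read_state(): the state, without advancing time (a new reading comes with each control period).
- vision.snapshot(name): name is "scene" or "side" or "wrist"; returns the picture (384x512x3 uint8, red, green, blue); there is no depth.
- vision.camera_model(name): a dict with "intrinsics" (3x3 intrinsics, pixels), "position" and "orientation" of the camera in the world. Camera axes: x right, y down, z forward; pixel columns grow to the right and rows downward; lengths in m; the calibration is good to about 2 mm. A picture is of the moment at which its call begins: read the wrist's pose just before it. camera_model takes no time and is no camera call; for the wrist camera it gives the pose at the moment of the call.
- job.job_done(): hands the job in; it is judged then, once.
Trained networks look in the newest picture that a camera, given by its name, has taken for a name from the list of things; names that differ only in an ending like _2 or _b are one class to them, and where a whole thing is asked for, a point or a joint stands for the part that bears it (a point fixed in the world has none). Each returns a list of dicts, best first, with "score" (0 to 1); they miss things now and then, are a little off and sometimes report something else, mostly with a low value. They report only what shows in the picture. A call takes as long as a camera call.
- vision.search_frame(camera, query): "at" ([x, y, z] in m, in world coordinates, good to about 4 mm: the middle of the surface that is visible of it).
- vision.cut_out(camera, query): "region" (384x512 bool, what is visible of it).
- vision.mark_of(camera, query): "at" ([x, y, z] in m, in world coordinates, good to about 4 mm: a listed point, or the origin of a listed thing).
The state is a dict: "time_s": time; "joint_pos": joint angles; "joint_velocities": joint speeds; "joint_efforts": joint torques, N m; "position": TCP position; "tool_rot": TCP orientation; "ft_force": force on the tool from outside, world axes, zero at the start; "torque": the same for the moment, N m; "opening": finger opening in m; "gripper_force": force on a finger pad.
Only numpy, scipy, OpenCV 4.12 (cv2) and the standard library are available. Lean on these libraries where they do the work, as an engineer would, in place of code of your own. Each camera call takes 0.05 s, during which the arm holds its last target. There are 200 camera calls.

TASK

Take up the kitchen tongs by their black grips, close their jaws on the wound ring pastry that sits on the upright spindle of the dark wooden stand, and lift it straight up off the spindle with the tongs; the gripper must not touch the pastry. Then carry it over the white bowl and finish while holding it there in the tongs, still and level, centred over the bowl and at least 5 cm above its rim: the program ends holding, nothing is put down. Leave the bowl, lemon, spice jar and cup where they stand.

Things in the scene. Friction and masses are not known exactly. Their poses are not given: they have to be found in the camera images.
- tongs: steel tongs with two black sleeves, lying flat on the wooden hob cover (top at z = 16 mm, all but the cup stands on it), 0.12 kg, 22 mm high. Origin: underside of the spine block (34x21 mm); x from spine to jaws, y to the left leg, z up. Loop at the rear to x = -48 mm, jaws to 235 mm. The legs turn about z at x = 0, y = +-8 mm, mirror-wise together; stiff springs hold them open
- tongs_grip (a point): midway between the sleeves, 105 mm ahead of the tongs' origin, 11 mm above their underside, same axes: grip here from above, closing along y. Sleeves: flat, x = 70 to 140 mm, 22 mm high. Over both: 61 mm open; 54 mm when parallel, where the springs push with 14 N a finger, which carries the tongs open; about 37 mm clamped on the ring, where the springs take 19 N, so grip with 50 N or more
- tongs_mouth (a point): centre between the cupped jaws, 215 mm ahead of the tongs' origin, 11 mm above their underside, same axes; the clamped ring's centre lies here. Jaws 22 mm high, 40 mm long, 112 mm over all when open. The gap between their inward-bent ends: about 90 mm open, 76 mm with the sleeves at 54 mm (2 mm for each mm at the grip)
- tongs_left_leg: left (+y) leg of the tongs with its sleeve and jaw; origin on its hinge at the underside, z up. Turns clockwise from above by 0 rad (open) to 0.12 rad (clamped on the ring)
- tongs_right_leg: right (-y) leg, mirror image of the left, turns the other way
- stand: dark wooden stand, fixed. Origin at the centre of its underside, z up along the spindle. Round base 100 mm across and 12 mm high, column 22 mm across, flange 32 mm across whose top is the seat at z = 50 mm, then the spindle, 12 mm across, to its rounded top at z = 98 mm
- ring: baked ring pastry of two wound strands, golden brown, 58 mm across (the jaws clamp it at 56 mm), hole 22 mm, 18 mm high, rigid, 0.05 kg. It sits on the flange of the stand with the spindle through its hole (about 5 mm play all round). Origin at the centre of its underside, z up along its hole
- bowl: plain white round bowl, 116 mm across the rim, 63 mm high, loose; origin at the centre of its underside, z up
- lemon: yellow lemon, 71x53x51 mm, bystander; origin at its underside
- spice_jar: spice jar with black cap, 44 mm across, 96 mm high, bystander; origin at its underside
- cup: small white cup without handle, 76 mm across, 56 mm high, bystander behind the cover on the hob (z = 0); origin at its underside

How it is judged:
By the outcome, as a careful person would: the job done as asked, in the order asked, and still so for the second after the job is handed in, while the arm keeps its last pose, push and grip.
It also fails if it takes over 48 s, if anything falls off the work surface, if the arm or the gripper's body presses on something with over 40 N, if the wrist force passes 120 N, or if a joint passes its speed limit or range.

## Working session

There is one attempt and no reset: what is moved stays moved. The work goes in short steps, Python scripts to look and compute and a shell command to move; the robot and the scene stay as the last step left them, time stands still between calls to the robot, and variables do not carry over. Pictures are saved under pics/ and viewed, at most 10 in all, crops included, and the job is handed in when it is done.

```bash
mkdir -p pics; ls; python3 - <<'E'
from rig import readout, vision, job, bot
import cv2, numpy as np
print(bot.tcp_to_grasp)
s=readout.read_state(); print(s)
ims=[]
for c in ["scene","side"]:
    im=vision.snapshot(c); cv2.imwrite(f"pics/{c}0.png",im[:,:,::-1]); 
    for q in ["tongs","tongs_grip","tongs_mouth","stand","ring","bowl","lemon","spice_jar","cup"]:
        r=vision.mark_of(c,q)
        print(c,q,[(np.round(d["at"],4).tolist(),round(d["score"],2)) for d in r[:2]])
E
```

```text
pics
0.0187
{'time_s': 0.0, 'joint_pos': array([-7.52072776e+01,  1.72171007e+01,  8.71831377e+01,  2.62268064e-05,
        7.56707752e+01, -3.81683048e+00]), 'joint_velocities': array([-0.0277544 , -0.03662854, -0.05467692,  0.03379781, -0.04888212,
       -0.01683337]), 'joint_efforts': array([ 3.84264695e-05, -5.43501770e+01, -3.61788762e+01, -9.17270654e-05,
        3.98613935e-03, -4.85517683e-05]), 'position': array([ 0.17543826, -0.52100052,  0.23068627]), 'tool_rot': array([[ 9.47715267e-01,  3.19117022e-01, -3.16024113e-04],
       [ 3.19117168e-01, -9.47714512e-01,  1.19845575e-03],
       [ 8.29469912e-05, -1.23664353e-03, -9.99999232e-01]]), 'ft_force': array([ 0.05036577, -0.06875272, -0.20962967]), 'torque': array([-0.05726675,  0.06992644, -0.00384947]), 'gripper_force': 0.0, 'opening': 0.0852018202066785}
scene tongs [([0.4795, -0.3178, 0.0158], 0.72), ([0.4928, -0.3177, 0.0147], 0.69)]
scene tongs_grip [([0.5095, -0.2153, 0.0279], 0.81)]
scene tongs_mouth [([0.5257, -0.1013, 0.0267], 0.97)]
scene stand [([0.4529, 0.1221, 0.0155], 0.88)]
scene ring [([0.6577, 0.0715, 0.0138], 0.46)]
scene bowl [([0.516, 0.3531, 0.0132], 0.72)]
scene lemon [([0.6597, 0.0719, 0.015], 0.48)]
scene spice_jar [([0.6382, 0.2551, 0.0155], 0.63)]
scene cup [([0.7647, -0.2367, -0.0028], 0.8)]
side tongs [([0.4898, -0.3142, 0.0165], 0.67)]
side tongs_grip []
side tongs_mouth [([0.5278, -0.103, 0.0271], 0.78), ([0.4871, -0.3127, 0.0187], 0.63)]
side stand [([0.4514, 0.114, 0.0151], 0.81)]
side ring [([0.4509, 0.1167, 0.0684], 0.51)]
side bowl [([0.4506, 0.1146, 0.0148], 0.74), ([0.5142, 0.3494, 0.0178], 0.62)]
side lemon [([0.6575, 0.0695, 0.0153], 0.7), ([0.5269, -0.1055, 0.0273], 0.2)]
side spice_jar [([0.6411, 0.2534, 0.0137], 0.78)]
side cup [([0.766, -0.2362, 0.0001], 0.87), ([0.4519, 0.115, 0.0142], 0.72)]
```

View pics/scene0.png

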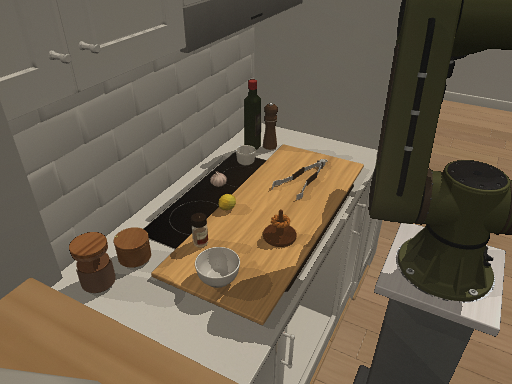

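View pics/side0.png

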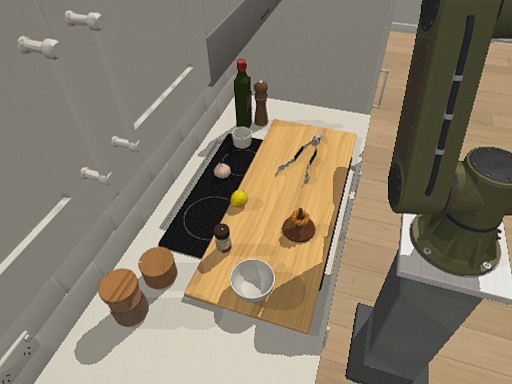

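The pictures agree with the networks. The tongs' spine is at scene (320,162) with the jaws toward (276,186) and (298,196), the ring and stand are at (280,225), and the bowl is at (217,267). The one wrong report is the scene "ring" match, which is the lemon. I'll move above the grip with the tool x along the tongs.

```bash
cat > h.py <<'E'
import numpy as np
from scipy.spatial.transform import Rotation as R
from rig import readout, vision, bot
def down(yaw):
    c,s=np.cos(np.radians(yaw)),np.sin(np.radians(yaw))
    return np.array([[c,s,0],[s,-c,0],[0,0,-1.]])
def row(p,yaw):
    s=readout.read_state(); T=s["tool_rot"]
    d=T.T@(np.array(p)-s["position"])/0.4
    r=R.from_matrix(T.T@down(yaw)).as_rotvec()/np.pi
    print("t",round(s["time_s"],2),"pos",s["position"].round(4),"yaw",np.degrees(np.arctan2(T[1,0],T[0,0])).round(2),"open",round(s["opening"],4))
    print("row",d.round(4).tolist(),r.round(4).tolist(),"rows>=",np.ceil(max(np.linalg.norm(d)*8,np.linalg.norm(r)*180/8.59)))
def marks(c,qs):
    vision.snapshot(c)
    o={}
    for q in qs:
        r=vision.mark_of(c,q); o[q]=r
        print(c,q,[(np.round(d["at"],4).tolist(),round(d["score"],2)) for d in r[:2]])
    return o
E
python3 -c "
from h import *
row([.5,-.215,.20],79)"
```

```text
t 1.0 pos [ 0.1755 -0.5212  0.2313] yaw 18.61 open 0.0851
row [1.0131, -0.4667, 0.0782] [-0.0, -0.0, -0.3355] rows>= 9.0
```

```bash
python3 -m jog '[[0.99,-0.467,0.078,0,0,-0.3355,1],[0.99,-0.467,0.078,0,0,-0.3355,1],[0.99,-0.467,0.078,0,0,-0.3355,1],[0.99,-0.467,0.078,0,0,-0.3355,1],[0.99,-0.467,0.078,0,0,-0.3355,1],[0.99,-0.467,0.078,0,0,-0.3355,1],[0.99,-0.467,0.078,0,0,-0.3355,1],[0.99,-0.467,0.078,0,0,-0.3355,1],[0.99,-0.467,0.078,0,0,-0.3355,1],[0.99,-0.467,0.078,0,0,-0.3355,1],[0.99,-0.467,0.078,0,0,-0.3355,1],[0.99,-0.467,0.078,0,0,-0.3355,1],[0.99,-0.467,0.078,0,0,-0.3355,1]]'
python3 - <<'E'
from h import *
import cv2
m=marks("wrist",["tongs","tongs_grip","tongs_mouth","tongs_left_leg","tongs_right_leg"])
im=vision.snapshot("wrist")
cm=vision.camera_model("wrist"); K=np.array(cm["intrinsics"]);Rw=np.array(cm["orientation"]);P=np.array(cm["position"])
print(P.round(3),Rw.round(3).tolist())
# outline in plane z=0.030: black sleeves
g=cv2.cvtColor(im,cv2.COLOR_RGB2HSV)
cv2.imwrite("pics/w1.png",im[:,:,::-1])
row([.5,-.215,.2],79)
E
```

```text
time_s: 2.3
position: [0.4906, -0.2188, 0.2003]
tool_rot: [[0.192, 0.981, 0.0], [0.981, -0.192, -0.0], [-0.0, 0.0, -1.0]]
ft_force: [-0.1, -0.6, 0.7]
opening: 0.0856
gripper_force: 0.0
wrist tongs [([0.4936, -0.3146, 0.0107], 0.88)]
wrist tongs_grip []
wrist tongs_mouth []
wrist tongs_left_leg [([0.4861, -0.316, 0.0207], 0.82)]
wrist tongs_right_leg []
[ 0.506 -0.14   0.344] [[0.981, -0.182, -0.059], [-0.192, -0.933, -0.304], [0.001, 0.31, -0.951]]
t 2.65 pos [ 0.4911 -0.218   0.2001] yaw 78.98 open 0.0851
row [0.0116, 0.0204, 0.0004] [0.0, -0.0, -0.0001] rows>= 1.0
```

View pics/w1.png

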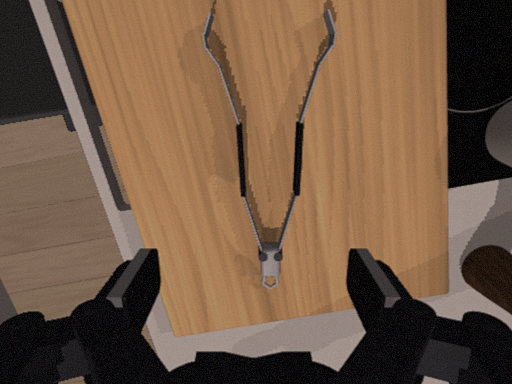

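The wrist picture shows the sleeves at about (241,123–196) and (298,122–195), the spine at (270,258) and the jaws at (212,40) and (330,30). The axis is nearly vertical at column 270. I'll segment the sleeves to get the exact axis.

```bash
python3 - <<'E'
from h import *
import cv2
im=cv2.imread("pics/w1.png"); 
cm=vision.camera_model("wrist"); K=np.array(cm["intrinsics"]);Rw=np.array(cm["orientation"]);P=np.array(cm["position"])
def px(u,v,z):
    d=Rw@np.linalg.inv(K)@np.array([u,v,1.]); return (P+d*(z-P[2])/d[2])[:2]
m=(im.max(2)<40).astype(np.uint8)
n,l,st,c=cv2.connectedComponentsWithStats(m)
cs=[]
for i in range(1,n):
    x,y,w,h,a=st[i]
    if 220<x<320 and 100<y<210 and a>150:
        vs,us=np.where(l==i); print(st[i],c[i].round(1))
        pts=np.array([px(u,v,.036) for u,v in zip(us,vs)]); 
        ctr=cv2.minAreaRect((pts*1000).astype(np.float32)); print(ctr)
        cs.append(np.array(ctr[0])/1000)
mid=(cs[0]+cs[1])/2; d=cs[1]-cs[0]
if d[0]>0: d=-d   # tongs +y ~ -x world
yaw=np.degrees(np.arctan2(d[1],d[0]))-90
print("mid",mid,"sep",np.linalg.norm(d),"yaw from sleeves",yaw)
s=px(270,258,.038); print("spine px",s, np.degrees(np.arctan2(*(mid-s)[::-1])))
print("jaws mid", (px(206,40,.038)+px(334,40,.038))/2, "jaw w",np.linalg.norm(px(206,40,.038)-px(334,40,.038)))
print("loop",px(270,287,.025))
for q in ["tongs_grip","tongs_mouth"]: pass
E
```

```text
[237 123   9  73 330] [240.8 158.7]
((480.66424560546875, -208.25010681152344), (71.48558807373047, 4.649268627166748), 82.0186538696289)
[293 122  10  74 443] [297.5 157.6]
((534.4950561523438, -218.2522735595703), (72.35167694091797, 6.195733547210693), 78.53733825683594)
mid [ 0.50757965 -0.21325119] sep 0.054752164375385895 yaw from sleeves 79.47405467695916
spine px [ 0.48953043 -0.31809276] 80.23187518385464
jaws mid [ 0.52694555 -0.10855624] jaw w 0.1104388174343725
loop [ 0.48222529 -0.36275201]
```

```bash
python3 -c "
from h import *
row([.5076,-.2132,.10],79.7)
row([.5076,-.2132,.0135],79.7)"
```

```text
t 2.65 pos [ 0.4911 -0.218   0.2001] yaw 78.98 open 0.0851
row [0.0197, 0.0382, 0.2504] [0.0, -0.0, -0.004] rows>= 3.0
t 2.65 pos [ 0.4911 -0.218   0.2001] yaw 78.98 open 0.0851
row [0.0197, 0.0381, 0.4666] [0.0, -0.0, -0.004] rows>= 4.0
```

```bash
python3 -m jog '[[0.02,0.038,0.12,0,0,-0.004,1],[0.02,0.038,0.25,0,0,-0.004,1],[0.02,0.038,0.36,0,0,-0.004,1],[0.02,0.038,0.42,0,0,-0.004,1],[0.02,0.038,0.45,0,0,-0.004,1],[0.02,0.038,0.4665,0,0,-0.004,1],[0.02,0.038,0.4665,0,0,-0.004,1],[0.02,0.038,0.4665,0,0,-0.004,1]]' 50
python3 - <<'E'
from h import *
import cv2
im=vision.snapshot("wrist");cv2.imwrite("pics/w2.png",im[:,:,::-1])
E
```

```text
time_s: 3.45
position: [0.5084, -0.2132, 0.0149]
tool_rot: [[0.178, 0.984, 0.002], [0.984, -0.178, -0.001], [-0.001, 0.002, -1.0]]
ft_force: [0.6, -0.9, 0.2]
opening: 0.0853
gripper_force: 0.0
```

View pics/w2.png

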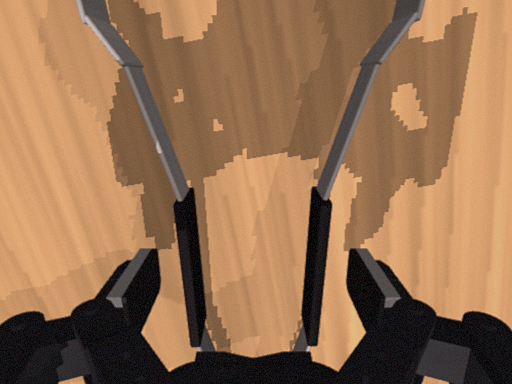

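The sleeves lie centred between the open fingers: left finger at column 158 against the sleeve at 178, right sleeve at 330 against the finger at 348. I'll close to 54 mm.

```bash
python3 -m jog '[[0,0,0,0,0,0,0.75],[0,0,0,0,0,0,0.64],[0,0,0,0,0,0,0.64],[0,0,0,0,0,0,0.64],[0,0,0,0,0,0,0.64],[0,0,0,0,0,0,0.64],[0,0,0,0,0,0,0.64],[0,0,0,0,0,0,0.64]]' 50
```

```text
time_s: 4.3
position: [0.5086, -0.2132, 0.0149]
tool_rot: [[0.179, 0.984, 0.003], [0.984, -0.179, -0.001], [-0.001, 0.003, -1.0]]
ft_force: [0.7, 0.4, 10.5]
opening: 0.0552
gripper_force: 16.6
```

```bash
python3 -m jog '[[0,0,-0.005,0,0,0,0.63],[0,0,-0.02,0,0,0,0.63],[0,0,-0.06,0,0,0,0.63],[0,0,-0.12,0,0,0,0.63],[0,0,-0.2,0,0,0,0.63],[0,0,-0.28,0,0,0,0.63],[0,0,-0.34,0,0,0,0.63],[0,0,-0.37,0,0,0,0.63],[0,0,-0.37,0,0,0,0.63],[0,0,-0.37,0,0,0,0.63]]' 50
python3 - <<'E'
from h import *
import cv2
im=vision.snapshot("wrist");cv2.imwrite("pics/w3.png",im[:,:,::-1])
s=readout.read_state()
a=vision.mark_of("wrist","tongs_mouth"); print(a)
for c in("scene","side"):
    marks(c,["tongs","tongs_mouth","tongs_grip","ring","stand"])
print(s["position"],s["opening"],s["gripper_force"])
E
```

```text
time_s: 5.3
position: [0.5072, -0.2127, 0.1603]
tool_rot: [[0.178, 0.984, -0.001], [0.984, -0.178, 0.001], [0.0, -0.001, -1.0]]
ft_force: [-0.4, 0.9, -1.8]
opening: 0.0538
gripper_force: 14.5
[]
scene tongs [([0.492, -0.318, 0.1598], 0.54)]
scene tongs_mouth [([0.5234, -0.1054, 0.1735], 0.87)]
scene tongs_grip [([0.5106, -0.2158, 0.1727], 0.72), ([0.4938, -0.314, 0.1619], 0.55)]
scene ring [([0.4477, 0.1236, 0.0642], 0.47)]
scene stand [([0.452, 0.1189, 0.0158], 0.8)]
side tongs [([0.4927, -0.3153, 0.162], 0.83), ([0.7614, -0.2362, 0.0013], 0.61)]
side tongs_mouth [([0.527, -0.1052, 0.1706], 0.76)]
side tongs_grip [([0.5083, -0.2156, 0.1684], 0.7)]
side ring [([0.4473, 0.1146, 0.0684], 0.6)]
side stand [([0.4492, 0.1131, 0.0174], 0.67)]
[ 0.50708688 -0.21263032  0.15997108] 0.05419841705040109 14.538436979055405
```

View pics/w3.png

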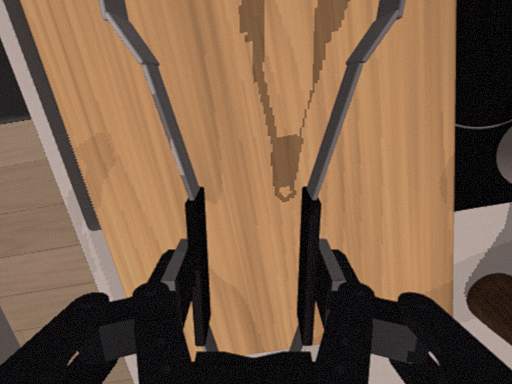

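The tongs hang level in the gripper with the sleeves against the pads. Next I'll raise them and pass above the stand, so the wrist camera sees the spindle between the legs.

```bash
python3 -c "
from h import *
row([.445,.088,.24],79.7)"
```

```text
t 6.0 pos [ 0.5076 -0.2129  0.1615] yaw 79.72 open 0.0541
row [0.7122, -0.2883, -0.1963] [0.0, 0.0, 0.0001] rows>= 7.0
```

```bash
python3 -m jog '[[0.01,-0.004,-0.02,0,0,0,0.63],[0.04,-0.016,-0.06,0,0,0,0.63],[0.09,-0.036,-0.12,0,0,0,0.63],[0.16,-0.065,-0.17,0,0,0,0.63],[0.24,-0.097,-0.2,0,0,0,0.63],[0.32,-0.13,-0.2,0,0,0,0.63],[0.4,-0.162,-0.2,0,0,0,0.63],[0.48,-0.194,-0.2,0,0,0,0.63],[0.56,-0.227,-0.2,0,0,0,0.63],[0.63,-0.255,-0.2,0,0,0,0.63],[0.68,-0.275,-0.2,0,0,0,0.63],[0.705,-0.285,-0.2,0,0,0,0.63],[0.712,-0.288,-0.2,0,0,0,0.63],[0.712,-0.288,-0.2,0,0,0,0.63],[0.712,-0.288,-0.2,0,0,0,0.63]]' 50
python3 - <<'E'
from h import *
import cv2
cm=vision.camera_model("wrist"); np.savez("w4.npz",**{k:np.array(v) for k,v in cm.items()})
im=vision.snapshot("wrist");cv2.imwrite("pics/w4.png",im[:,:,::-1])
for q in("ring","stand","tongs_grip"): print(q,vision.mark_of("wrist",q))
marks("scene",["tongs_mouth","bowl"]);marks("side",["tongs_mouth","bowl"])
row([.445,.088,.24],79.7)
E
```

```text
time_s: 7.5
position: [0.4453, 0.0872, 0.2415]
tool_rot: [[0.179, 0.984, 0.0], [0.984, -0.179, -0.0], [-0.0, 0.0, -1.0]]
ft_force: [0.2, -0.2, -1.4]
opening: 0.0538
gripper_force: 14.5
ring [{'at': [0.4492, 0.1218, 0.0685], 'score': 0.82}]
stand [{'at': [0.4526, 0.1164, 0.0174], 'score': 0.61}]
tongs_grip []
scene tongs_mouth [([0.4601, 0.1985, 0.2509], 0.8), ([0.427, -0.0166, 0.2433], 0.62)]
scene bowl [([0.5146, 0.3492, 0.0156], 0.9)]
side tongs_mouth [([0.4641, 0.195, 0.2531], 0.73)]
side bowl [([0.5192, 0.3484, 0.0174], 0.8)]
t 8.0 pos [0.4451 0.0878 0.2415] yaw 79.71 open 0.054
row [0.0003, -0.0004, 0.0037] [-0.0, -0.0, 0.0001] rows>= 1.0
```

View pics/w4.png

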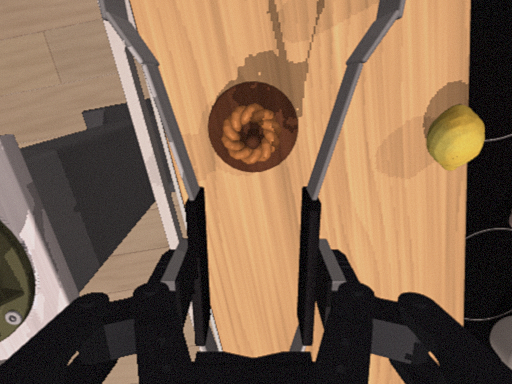

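```bash
python3 - <<'E'
from h import *
import cv2
cm=np.load("w4.npz"); K=cm["intrinsics"];Rw=cm["orientation"];P=cm["position"]
def px(u,v,z):
    d=Rw@np.linalg.inv(K)@np.array([u,v,1.]); return (P+d*(z-P[2])/d[2])[:2]
print("disc",px(253,127,.028), px(208,127,.028),px(298,127,.028),px(253,82,.028),px(253,172,.028))
im=vision.snapshot("wrist")
r=vision.cut_out("wrist","ring")[0]; m=r["region"]; vs,us=np.where(m)
print(r["score"],us.min(),us.max(),vs.min(),vs.max())
c,rad=cv2.minEnclosingCircle(np.stack([us,vs],1).astype(np.float32)); print(c,rad,"ring",px(*c,.076))
c2=cv2.minAreaRect(np.stack([us,vs],1).astype(np.float32)); print(c2,px(*c2[0],.076))
mid=px(253.3,188,.265); mid2=px(256.5,65,.265); t=readout.read_state()
for q in(mid,mid2): print(t["tool_rot"].T[:2,:2]@(q-t["position"][:2]))
E
```

```text
disc [0.45085136 0.1199155 ] [0.40257083 0.12874152] [0.49914279 0.11108749] [0.45924094 0.16582487] [0.4417152  0.06992066]
0.95 223 281 104 163
(251.99407958984375, 133.57106018066406) 30.161170959472656 ring [0.44989365 0.12017369]
((252.0, 133.5), (59.0, 58.0), 90.0) [0.44991135 0.12023891]
[ 0.03995425 -0.00012448]
[0.08475655 0.00103081]
```

```bash
python3 -c "
from h import *
row([.4304,.0106,.14],79.7)"
```

```text
t 8.1 pos [0.4451 0.0879 0.2415] yaw 79.72 open 0.0538
row [-0.1967, -0.0018, 0.2537] [0.0, 0.0, 0.0001] rows>= 3.0
```

```bash
python3 -m jog '[[-0.02,0,0,0,0,0,0.63],[-0.06,0,0.02,0,0,0,0.63],[-0.12,-0.001,0.06,0,0,0,0.63],[-0.17,-0.002,0.12,0,0,0,0.63],[-0.19,-0.002,0.18,0,0,0,0.63],[-0.197,-0.002,0.23,0,0,0,0.63],[-0.197,-0.002,0.25,0,0,0,0.63],[-0.197,-0.002,0.254,0,0,0,0.63],[-0.197,-0.002,0.254,0,0,0,0.63],[-0.197,-0.002,0.254,0,0,0,0.63]]' 50
python3 - <<'E'
from h import *
import cv2
o=[]
for c in("scene","side"):
    marks(c,["tongs_mouth","tongs","ring"])
    im=vision.snapshot(c)
    x,y=(215,150) if c=="scene" else (240,140)
    o.append(cv2.resize(im[y:y+130,x:x+130,::-1],(400,400),interpolation=cv2.INTER_CUBIC))
cv2.imwrite("pics/c5.png",np.hstack(o))
row([.4304,.0106,.14],79.7)
E
```

```text
time_s: 9.1
position: [0.4308, 0.0107, 0.1408]
tool_rot: [[0.178, 0.984, 0.002], [0.984, -0.178, -0.0], [0.0, 0.002, -1.0]]
ft_force: [0.4, 0.9, -2.2]
opening: 0.0541
gripper_force: 14.5
scene tongs_mouth [([0.4473, 0.1178, 0.1523], 0.76), ([0.4199, -0.0911, 0.1436], 0.43)]
scene tongs [([0.4153, -0.0957, 0.1427], 0.59)]
scene ring [([0.4484, 0.1211, 0.0654], 0.45), ([0.5159, 0.3511, 0.0171], 0.32)]
side tongs_mouth [([0.4495, 0.12, 0.1499], 0.77)]
side tongs [([0.4082, -0.0919, 0.142], 0.84), ([0.6592, 0.0717, 0.0146], 0.26)]
side ring [([0.4477, 0.117, 0.0689], 0.44)]
t 9.6 pos [0.4303 0.0105 0.1399] yaw 79.72 open 0.0539
row [0.0002, 0.0002, -0.0002] [0.0, 0.0, 0.0001] rows>= 1.0
```

View pics/c5.png

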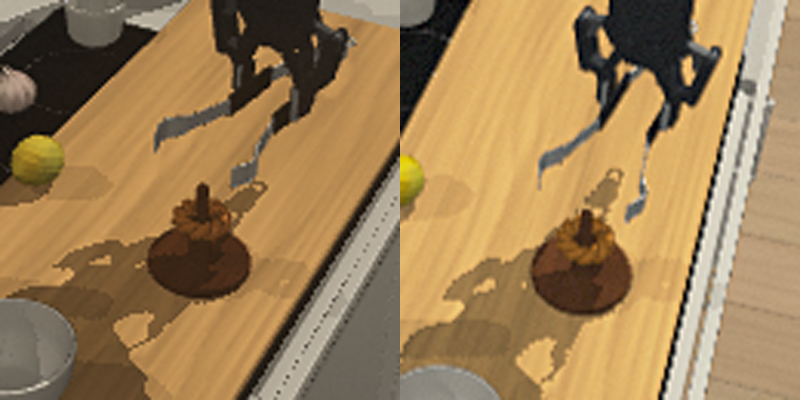

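The open jaws hang level above the ring, which shows at crop (202,215) and (585,240). The networks put the mouth within 2 mm of the spindle axis. Descending around the ring.

```bash
python3 -m jog '[[0,0,0.01,0,0,0,0.63],[0,0,0.03,0,0,0,0.63],[0,0,0.06,0,0,0,0.63],[0,0,0.09,0,0,0,0.63],[0,0,0.12,0,0,0,0.63],[0,0,0.145,0,0,0,0.63],[0,0,0.165,0,0,0,0.63],[0,0,0.18,0,0,0,0.63],[0,0,0.19,0,0,0,0.63],[0,0,0.194,0,0,0,0.63],[0,0,0.194,0,0,0,0.63],[0,0,0.194,0,0,0,0.63]]' 50
python3 - <<'E'
from h import *
import cv2
o=[]
for c in("scene","side"):
    marks(c,["tongs_mouth","ring"])
    im=vision.snapshot(c)
    x,y=(230,175) if c=="scene" else (255,170)
    o.append(cv2.resize(im[y:y+90,x:x+90,::-1],(400,400),interpolation=cv2.INTER_CUBIC))
cv2.imwrite("pics/c6.png",np.hstack(o))
row([.4304,.0106,.0625],79.7)
E
```

```text
time_s: 10.8
position: [0.4305, 0.0105, 0.0626]
tool_rot: [[0.178, 0.984, 0.001], [0.984, -0.178, -0.0], [0.0, 0.001, -1.0]]
ft_force: [-1.0, -0.0, -1.1]
opening: 0.0543
gripper_force: 14.5
scene tongs_mouth [([0.451, 0.1192, 0.0742], 0.87)]
scene ring [([0.4495, 0.1209, 0.0638], 0.52)]
side tongs_mouth [([0.4129, -0.0914, 0.0643], 0.71), ([0.4482, 0.1199, 0.0716], 0.51)]
side ring [([0.4213, -0.0922, 0.0614], 0.61), ([0.4476, 0.1189, 0.0678], 0.46)]
t 11.2 pos [0.4303 0.0105 0.0623] yaw 79.72 open 0.054
row [0.0003, 0.0002, -0.0004] [0.0001, -0.0, 0.0001] rows>= 1.0
```

View pics/c6.png

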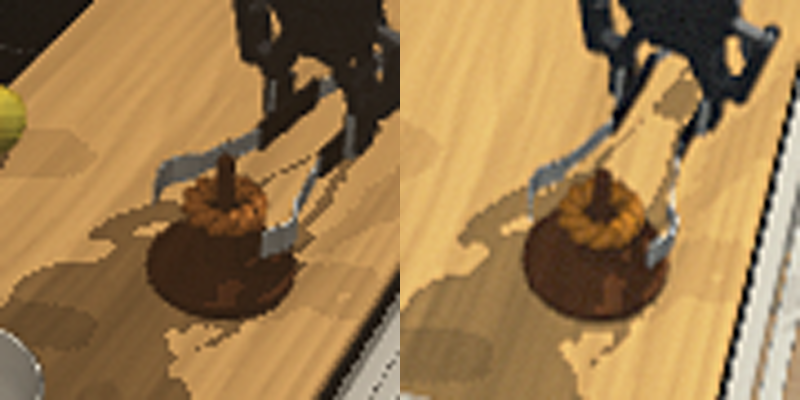

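The jaws straddle the ring at its height, one each side: crop (165,185) and (280,240), ring at (225,205). Clamping now, with a small rise to offset the forward swing of the pads.

```bash
python3 -m jog '[[0,0,0,0,0,0,0.59],[0,0,-0.001,0,0,0,0.56],[0,0,-0.002,0,0,0,0.53],[0,0,-0.003,0,0,0,0.5],[0,0,-0.004,0,0,0,0.47],[0,0,-0.005,0,0,0,0.44],[0,0,-0.006,0,0,0,0.41],[0,0,-0.006,0,0,0,0.38],[0,0,-0.006,0,0,0,0.35],[0,0,-0.006,0,0,0,0.32],[0,0,-0.006,0,0,0,0.3],[0,0,-0.006,0,0,0,0.3],[0,0,-0.006,0,0,0,0.3]]' 70
python3 - <<'E'
from h import *
import cv2
o=[]
for c in("scene","side"):
    marks(c,["tongs_mouth","ring"])
    im=vision.snapshot(c)
    x,y=(230,175) if c=="scene" else (255,170)
    o.append(cv2.resize(im[y:y+90,x:x+90,::-1],(400,400),interpolation=cv2.INTER_CUBIC))
cv2.imwrite("pics/c7.png",np.hstack(o))
E
```

```text
time_s: 12.5
position: [0.4303, 0.0105, 0.0647]
tool_rot: [[0.178, 0.984, 0.0], [0.984, -0.178, 0.0], [0.0, 0.0, -1.0]]
ft_force: [0.0, 0.1, -0.6]
opening: 0.0353
gripper_force: 70.0
scene tongs_mouth [([0.45, 0.1181, 0.0744], 0.62)]
scene ring [([0.447, 0.1192, 0.0612], 0.66)]
side tongs_mouth [([0.4504, 0.1148, 0.074], 0.48)]
side ring [([0.4491, 0.1191, 0.0681], 0.56)]
```

View pics/c7.png

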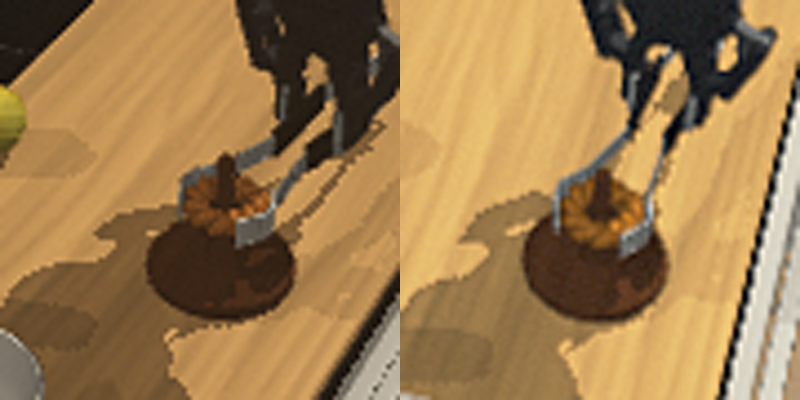

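The jaws hold the ring on both sides, at crop (255,225)/(190,185) and (635,235)/(560,205). The opening is 35 mm at 70 N with almost no side force. Lifting straight up.

```bash
python3 -m jog '[[0,0,-0.005,0,0,0,0.3],[0,0,-0.015,0,0,0,0.3],[0,0,-0.03,0,0,0,0.3],[0,0,-0.05,0,0,0,0.3],[0,0,-0.07,0,0,0,0.3],[0,0,-0.095,0,0,0,0.3],[0,0,-0.12,0,0,0,0.3],[0,0,-0.15,0,0,0,0.3],[0,0,-0.18,0,0,0,0.3],[0,0,-0.21,0,0,0,0.3],[0,0,-0.24,0,0,0,0.3],[0,0,-0.265,0,0,0,0.3],[0,0,-0.28,0,0,0,0.3],[0,0,-0.285,0,0,0,0.3],[0,0,-0.285,0,0,0,0.3],[0,0,-0.285,0,0,0,0.3]]'
python3 - <<'E'
from h import *
for c in("scene","side"):
    marks(c,["tongs_mouth","ring","bowl"])
im=vision.snapshot("side")
b=[]
for c in("scene","side"):
    vision.snapshot(c)
    b+=[vision.search_frame(c,"bowl")[:1],vision.search_frame(c,"ring")[:1]]
print(b)
row([.4955,.2417,.179],79.7)
E
```

```text
time_s: 14.5
position: [0.4301, 0.0105, 0.1783]
tool_rot: [[0.179, 0.984, -0.001], [0.984, -0.179, 0.0], [-0.0, -0.001, -1.0]]
ft_force: [-0.4, -0.6, -1.9]
opening: 0.0353
gripper_force: 70.0
scene tongs_mouth [([0.4484, 0.117, 0.1865], 0.96), ([0.4302, 0.0068, 0.1841], 0.55)]
scene ring [([0.4472, 0.1193, 0.1766], 0.57)]
scene bowl [([0.5141, 0.3514, 0.0176], 0.67), ([0.4473, 0.1201, 0.1779], 0.58)]
side tongs_mouth [([0.448, 0.117, 0.1861], 0.84), ([0.4493, 0.1153, 0.016], 0.19)]
side ring [([0.4449, 0.1145, 0.1791], 0.77)]
side bowl [([0.5153, 0.3518, 0.0178], 0.92), ([0.45, 0.1152, 0.1797], 0.22)]
[[{'at': [0.5255, 0.3385, 0.0566], 'score': 0.73}], [{'at': [0.4465, 0.1252, 0.1946], 'score': 0.51}], [{'at': [0.5211, 0.3376, 0.0469], 'score': 0.94}], [{'at': [0.4459, 0.1238, 0.196], 'score': 0.72}]]
t 15.25 pos [0.4303 0.0105 0.1787] yaw 79.72 open 0.0351
row [0.5978, 0.0574, -0.0008] [-0.0, 0.0, 0.0001] rows>= 5.0
```

The ring came up with the tongs; its underside is at about 0.18 m. Carrying it over the bowl.

```bash
python3 -m jog '[[0.005,0.0005,0,0,0,0,0.3],[0.02,0.002,0,0,0,0,0.3],[0.045,0.004,0,0,0,0,0.3],[0.08,0.008,0,0,0,0,0.3],[0.12,0.012,0,0,0,0,0.3],[0.165,0.016,0,0,0,0,0.3],[0.21,0.02,0,0,0,0,0.3],[0.26,0.025,0,0,0,0,0.3],[0.31,0.03,0,0,0,0,0.3],[0.36,0.035,0,0,0,0,0.3],[0.41,0.039,0,0,0,0,0.3],[0.455,0.044,0,0,0,0,0.3],[0.495,0.048,0,0,0,0,0.3],[0.53,0.051,0,0,0,0,0.3],[0.56,0.054,0,0,0,0,0.3],[0.58,0.056,0,0,0,0,0.3],[0.592,0.057,0,0,0,0,0.3],[0.598,0.058,0,0,0,0,0.3],[0.598,0.058,0,0,0,0,0.3],[0.598,0.058,0,0,0,0,0.3]]'
python3 - <<'E'
from h import *
import cv2
o=[]
for c in("scene","side"):
    marks(c,["tongs_mouth","ring","bowl"])
    im=vision.snapshot(c)
    r=vision.cut_out(c,"bowl"); m=r[0]["region"]; vs,us=np.where(m); 
    cm=vision.camera_model(c);K=np.array(cm["intrinsics"]);Rw=np.array(cm["orientation"]);P=np.array(cm["position"])
    # rim midpoint check: leftmost & rightmost mask pixels lie on rim z=.079
    def px(u,v,z):
        d=Rw@np.linalg.inv(K)@np.array([u,v,1.]); return (P+d*(z-P[2])/d[2])[:2]
    a=px(us.min(),np.median(vs[us==us.min()]),.078);b=px(us.max(),np.median(vs[us==us.max()]),.078)
    print(c,r[0]["score"],"rim mid",(a+b)/2,np.linalg.norm(a-b))
    x,y=(160,170) if c=="scene" else (190,180)
    o.append(cv2.resize(im[y:y+130,x:x+130,::-1],(400,400),interpolation=cv2.INTER_CUBIC))
cv2.imwrite("pics/c8.png",np.hstack(o))
row([.496,.242,.179],79.7)
E
```

```text
time_s: 17.25
position: [0.4958, 0.2414, 0.1787]
tool_rot: [[0.179, 0.984, -0.0], [0.984, -0.179, -0.0], [-0.0, 0.0, -1.0]]
ft_force: [-0.0, 0.2, -2.5]
opening: 0.0355
gripper_force: 70.0
scene tongs_mouth [([0.515, 0.3468, 0.1843], 0.81)]
scene ring [([0.5143, 0.3522, 0.1798], 0.66)]
scene bowl [([0.5143, 0.3503, 0.0161], 0.66)]
scene 0.85 rim mid [0.51321083 0.35846974] 0.1114277535179991
side tongs_mouth [([0.5171, 0.3478, 0.1861], 0.79)]
side ring [([0.5131, 0.348, 0.1825], 0.62)]
side bowl [([0.5157, 0.3519, 0.0167], 0.97), ([0.5133, 0.3486, 0.1854], 0.22)]Traceback (most recent call last):
  File "<stdin>", line 7, in <module>
IndexError: list index out of range
```

```bash
python3 - <<'E'
from h import *
import cv2
o=[]
for c in("scene","side"):
    im=vision.snapshot(c)
    x,y=(150,160) if c=="scene" else (190,180)
    o.append(cv2.resize(im[y:y+130,x:x+130,::-1],(400,400),interpolation=cv2.INTER_CUBIC))
cv2.imwrite("pics/c9.png",np.hstack(o))
E
```

```text
(no output)
```

View pics/c9.png

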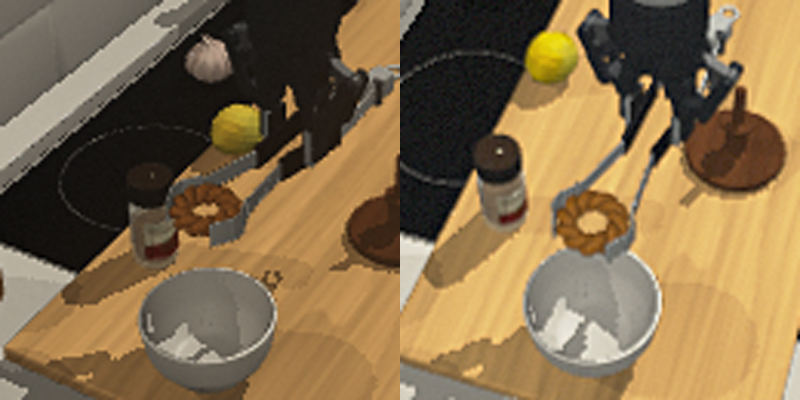

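The ring is level in the jaws at crop (207,210) and (592,222), about 10 cm above the rim, and the networks put it over the bowl's centre. The bowl, lemon and jar have not moved. Handing in.

```bash
python3 -c "
from rig import job,readout
print(readout.read_state()['time_s']); print(job.job_done())"
```

```text
17.95
the job is handed in; nothing more can be done
None
```

The job is handed in at 17.95 s: the ring was lifted off the spindle with the tongs and is held still and level, centred to within a few mm over the bowl and about 10 cm above its rim.

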